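# Put the tonearm home and shut the record player

## Robot

A 7-joint arm with a two-finger parallel gripper is mounted at the origin on the work surface. World frame = base frame: x ahead of the robot, y to its left, z up, the work surface at z = 0. Lengths are in m, angles in rad, forces in N, time in s.
With the tool pointing down it reaches from about 0.425 to 1.025 m from the base axis. Payload 9.4 kg.
Tool frame: the origin (TCP) lies at the very end of the fingers, on their centre line; the grasp point (between the pads) lies 19 mm behind it; z points along the fingers, y is the line along which they close (so a half turn about z gives the same grasp; the last joint's range is limited). The gripper opens to 93 mm and grips with 3 to 60 N. Pads are 15 mm wide; open, the fingers measure 128 mm over their backs; the gripper's body (75 mm by 188 mm) begins 65 mm behind the grasp point.
Start: joints at [-1.311, 0.599, -0.003, 1.599, 0.002, 0.943, -0.08], TCP at [0.24, 0.684, 0.219] pointing down, gripper open.
Joint ranges: [-2.57, 2.57], [-0.35, 1.97], [-1.29, 1.29], [0.11, 2.56], [-1.05, 4.19], [0.11, 1.86], [-2.63, 2.63]. Speed limits (rad/s): [2.22, 2.22, 3.01, 3.01, 3.14, 3.14, 3.14].

## Interface

Orientations are given as a rotation vector (axis times angle).
In Python, from cell import observe, read_camera, camera_params, hand_in gives the robot as it stands. The module is installed in compiled form; this text tells all that it offers.
- The arm moves only by the tool servo_tool, never from a script. Its argument "plan" is text: rows parted by semicolons, each of 7 numbers parted by spaces: the turn, a rotation vector about the tool's x, y, z normalised to -1 to 1, where 1 is 30 degrees, then the shift along the tool's x, y, z normalised to -1 to 1, where 1 is 20 mm, then the opening, from 0 (shut) to 1 (fully open). In form: ax ay az tx ty tz claw; .... A call has 1 to 5 rows; each row shifts and turns the commanded pose from where the row before left it, along the tool's axes as they then stand; what a row does not reach is not made up. A row lasts 1/10 s, in which the tool goes at most 50 mm and 8.59 degrees, less where a joint would pass 70% of its speed; a pose out of reach is approached as far as the arm can. A call with a number of a shift or a turn outside -1 to 1 is refused whole. A call with a gripper value outside its range is refused whole. The fingers move at their own pace and stop on an object; "squeeze" is the grip in N (left out, the last holds). Time passes only in rows, so rows that do not move let the fingers close. It gives the time, the measured TCP pose, the force, the opening and the grip force at its end, in the units of the state.
- observe(): the state, without advancing time (a new reading comes with each control period).
- read_camera(name): name is "scene" or "top"; returns (picture, depth): 400x640x3 uint8, blue, green, red; 400x640 float32, m along the optical axis (not along the pixel's ray), 0 where there is no reading.
- camera_params(name): a dict with "camera_matrix" (3x3 intrinsics, pixels), "k1" (the pictures are not rectified: a ray, as slopes to the right and down, at radius r is drawn at 1 + k1 r^2 times it, then the intrinsics apply), "R" (3x3) and "t" (3): a world point X has camera coordinates R X + t. Camera axes: x right, y down, z forward; pixel columns grow to the right and rows downward; lengths in m; the calibration is good to about 2 mm. A picture is of the moment at which its call begins. camera_params takes no time and is no camera call.
- hand_in(): hands the job in; it is judged then, once.
The state is a dict: "time_s": time; "qpos": joint angles; "joint_velocities": joint speeds; "joint_efforts": joint torques, N m; "tcp_pos": TCP position; "tcp_rot": TCP orientation; "ft_force": force on the tool from outside, world axes, zero at the start; "ft_torque": the same for the moment, N m; "width": opening from 0.0 (shut) to 1.0 (fully open); "grasp_force": force on a finger pad.
Only numpy, scipy, OpenCV 4.12 (cv2) and the standard library are available. Lean on these libraries where they do the work, as an engineer would, in place of code of your own. Each camera call takes 0.05 s, during which the arm holds its last target. There are 200 camera calls.

## Task

Close up the portable record player on the desk: first, with the lid still up, gently push the tonearm off the record and all the way back to its rest with the fingertips, then push the lid fully shut from its outside, without slamming it. Only push: do not grip the tonearm or the lid, do not press on the record, and leave the little adapter on the deck and everything else on the desk where it is.

Things in the scene. Friction and masses are not known exactly. Their poses are not given: they have to be found in the camera images.
- player: portable record player in a blue cloth case, fixed, 240 deep (x) x 330 wide (y) x 80 mm high to its black deck. Origin: centre of its underside, on the table. +x points to its back (lid hinge), -x is its front, +y left seen from its front. Platter radius 94 at (0, 50) mm; tonearm pivot at (75, -115) mm; rest post at (-5, -130) mm, 22 mm above the deck, beside the arm's tube
- record: small black record lying on the platter, 87.5 mm radius, 3 mm thick, fixed; origin at the centre of its underside, 88 mm above the table (top at 91 mm). Not to be pressed on
- tonearm (a joint): angle of the tonearm about its upright pivot, rad: 0 = home on its rest (end stop; it points straight to the player's front, -x), grows to 0.9 as its free end swings in over the record, to the player's +y. Starts at 0.35 to 0.75. Light friction (about 0.4 N at the headshell); stays where it is left
- headshell: block at the free end of the aluminium tonearm, with the arm's tube: block 36 along the arm x 18 wide x 28 mm high, its centre 165 mm from the pivot; tube 9 mm thick. Origin: centre of the block's underside, 98 mm above the table (block top 126 mm). x points along the arm to the pivot, y sideways, to the record when home. Delicate: push, do not pinch
- lid (a joint): angle of the hinged lid of the player, rad: 0 = fully shut (flat on the case), grows as it opens, end stop at 1.6 (upright is 1.57). It starts at 1.2 to 1.45. Stiff hinge: stays where it is left, takes 1 to 5 N near the free edge and does not fall by itself
- lid_hinge (a point): middle of the hinge line of the lid, on the player's back edge at deck height: (120, 0, 81) mm in the player's frame; the hinge line runs along the player's y
- lid_top (a point): point on the lid's outside face, mid-width, 40 mm from the free edge. The lid is a shell 240 (hinge to free edge) x 330 x 55 mm deep, walls 7 mm. Shut, the outside face is 56 mm above the deck and this point at (-80, 0, 136) mm in the player's frame; it swings about lid_hinge (200 mm along, 55 mm out). Site z: outward normal; x: along the lid to the hinge
- lid_lining: grey lining covering the inside of the lid (top and four walls); origin on the hinge line. Not to be pushed on: the fingers stay outside the lid
- adapter: loose aluminium centre-hole adapter, 38 mm wide and 14 mm high dome disc, standing on the deck at the player's front left corner; origin at the centre of its underside. Stays where it is; the shut lid clears it
- singles: stack of small records in paper sleeves, about 190 x 190 x 35 mm, bystander; origin under its centre
- mug: white mug, 80 mm wide, 95 mm high, bystander; origin under its centre
- cleaner: amber bottle, 56 mm wide, 160 mm high, bystander; origin under its centre
- brush: wooden record brush, 100 x 45 x 31 mm, bystander; origin under its centre
- puck: dark steel record weight, 72 mm wide, 45 mm high, bystander; origin under its centre
- boxed_player: upright white retail box, 45 x 100 x 135 mm, bystander; origin under its centre

How it is judged:
By the outcome, as a careful person would: the job done as asked, in the order asked, and still so for the second after the job is handed in, with the robot touching nothing.
It also fails if it takes over 64 s, if anything falls off the work surface, if the arm or the gripper's body presses on something with over 40 N, if the wrist force passes 120 N, or if a joint passes its speed limit or range.

## Working session

There is one attempt and no reset: what is moved stays moved. The work goes in short steps, Python scripts to look and compute and a tool call to move; the robot and the scene stay as the last step left them, time stands still between calls to the robot, and variables do not carry over. Pictures are saved under pics/ and viewed, at most 10 in all, crops included, and the job is handed in when it is done.

Besides the shell and the picture viewer there is one more tool, called after "Emit:" as name(argument=value, ...), one argument or row to a line, values as JSON. servo_tool: Moves the arm, as the interface text tells. Scaled input: -1 to 1 covers 20 mm each way for a shift and 30 degrees each way for a turn. Its arguments: {"type":"object","properties":{"plan":{"type":"string"},"squeeze":{"type":"number"}},"required":["plan"]}

```bash
mkdir -p pics; cat > h.py <<'E'
import numpy as np,cv2
from cell import *
from scipy.spatial.transform import Rotation as Ro
def shot(n,f):
    im,d=read_camera(n); cv2.imwrite('pics/'+f+'.png',im); np.save('pics/'+f+'.npy',d); return im,d
def w(n,f,u,v,r=1):
    p=camera_params(n);d=np.load('pics/'+f+'.npy')
    a=d[v-r:v+r+1,u-r:u+r+1]; a=a[a>0]; z=np.median(a) if a.size else np.nan
    q=cv2.undistortPoints(np.array([[[u,v]]],float),p['camera_matrix'],np.array([p['k1'],0,0,0]))[0,0]
    return p['R'].T@(np.array([q[0]*z,q[1]*z,z])-p['t'])
E
python3 - <<'E'
from h import *
shot('scene','s0');shot('top','t0');print(observe())
for n in('scene','top'):
    p=camera_params(n);print(n,-p['R'].T@p['t'],p['R'][2])
E
```

```text
{'time_s': 0.1, 'qpos': array([-1.3106947 ,  0.60005128, -0.00254126,  1.60004012,  0.00179446,
        0.94288871, -0.07981813]), 'joint_velocities': array([ 0.00036504, -0.00194175,  0.0013107 , -0.00264636,  0.00117664,
       -0.00128085, -0.00010018]), 'joint_efforts': array([ 4.22047902e-03, -7.66565609e+01,  1.50169205e+00, -2.52933705e+01,
       -5.23430749e-02,  1.36007485e-02,  6.71231373e-05]), 'tcp_pos': array([0.23946153, 0.68385711, 0.21784538]), 'tcp_rot': array([-5.26477000e-01, -3.09705508e+00,  2.16946226e-03]), 'ft_force': array([-0.17827178, -0.37581579,  0.75820776]), 'ft_torque': array([ 0.01548999, -0.01863023,  0.02330346]), 'grasp_force': 0.0, 'width': 1.0032094336090156}
scene [ 0.31752444 -0.17232359  1.15305031] [ 0.25821495  0.20038609 -0.94507696]
top [0.50831282 0.03012471 1.21330482] [ 0.07538638  0.01239372 -0.99707737]
```

View pics/s0.png

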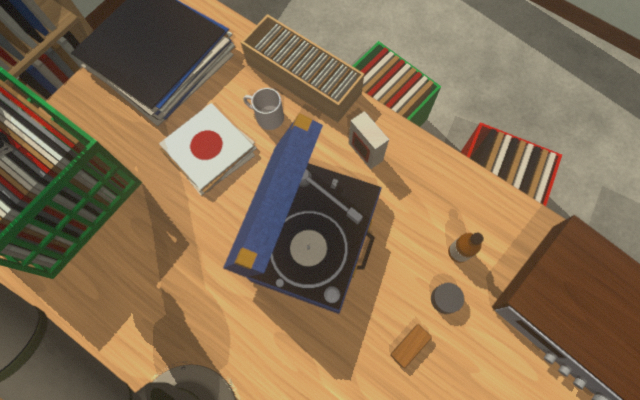

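View pics/t0.png

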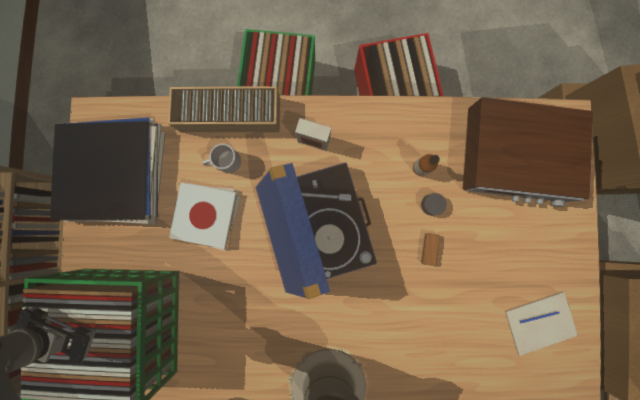

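The player sits mid-table. Its front (handle at about (365,212) in top) faces world -y, and the spindle is at (329,239). The adapter is at (365,257), the headshell at (342,197), and the lid edge runs from (260,180) to (325,295).

```bash
python3 - <<'E'
from h import *
np.set_printoptions(precision=4,suppress=True)
T={'spindle':(329,239),'cornFL':(374,263),'cornFR':(347,164),'adapter':(365,257),'lidA':(262,182),'lidB':(293,165),'lidC':(325,293),'lidD':(290,290),'lidmid':(290,225)}
for k,p in T.items(): print(k,w('top','t0',*p))
S={'spindle':(308,248),'cornFL':(338,309),'cornFR':(380,188),'head':(355,214),'tube':(330,195),'adapter':(332,295)}
for k,p in S.items(): print('s',k,w('scene','s0',*p))
a=cv2.imread('pics/t0.png')[145:310,240:400];b=cv2.imread('pics/s0.png')[110:320,215:395]
a=cv2.resize(a,None,fx=2.4,fy=3.6/1.5,interpolation=2);b=cv2.resize(b,None,fx=2.2,fy=2.2,interpolation=2)
h=max(a.shape[0],b.shape[0]);c=np.zeros((h,a.shape[1]+b.shape[1],3),np.uint8);c[:a.shape[0],:a.shape[1]]=a;c[:b.shape[0],a.shape[1]:]=b
cv2.imwrite('pics/c0.png',c);print(c.shape)
E
```

```text
spindle [0.4747 0.0029 0.1003]
cornFL [ 0.4018 -0.1357  0.0772]
cornFR [ 0.7198 -0.058   0.0036]
adapter [ 0.4212 -0.1061  0.0941]
lidA [0.634  0.1925 0.1976]
lidB [0.7153 0.1212 0.0041]
lidC [0.297  0.0125 0.003 ]
lidD [0.3336 0.1129 0.1705]
lidmid [0.5144 0.1027 0.3224]
s spindle [0.4749 0.0008 0.0985]
s cornFL [ 0.4048 -0.1387  0.0766]
s cornFR [ 0.7103 -0.0487  0.0748]
s head [ 0.6027 -0.0436  0.1244]
s tube [0.6086 0.0343 0.1149]
s adapter [ 0.4207 -0.1096  0.0932]
(462, 780, 3)
```

View pics/c0.png

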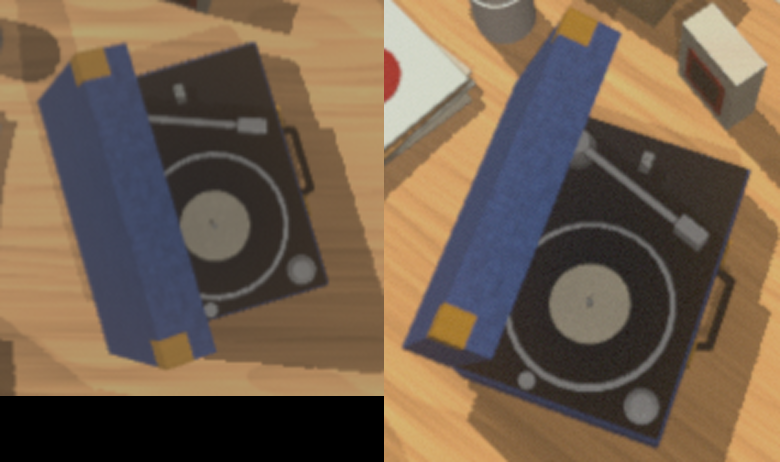

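The yaw is about 105.9° and the player centre is about (0.523, 0.0155). Tonearm ≈ 0.34 rad; the headshell is at player (-79, -60). I'll raise the tool, close the fingers and turn it so tool x = player +x and tool y = player -y.

Emit:
servo_tool(
  plan="0 0 0.26 0 0 -1 0;0 0 0.26 0 0 -1 0;0 0 0.26 0 0 -1 0;0 0 0.26 0 0 -1 0;0 0 0.26 0 0 -1 0",
  squeeze=5,
)

```text
time_s: 0.6
tcp_pos: [0.2394, 0.684, 0.3189]
tcp_rot: [1.538, 2.739, -0.001]
ft_force: [0.3, 0.4, -0.1]
width: 0.62
grasp_force: 0.0
```

Emit:
servo_tool(
  plan="0 0 0.26 0 0 -1 0;0 0 0.26 0 0 -1 0;0 0 0 0 0 -1 0;0 0 0 0 0 -1 0;0 0 0 0 0 -1 0",
)

```text
time_s: 1.1
tcp_pos: [0.2393, 0.6841, 0.419]
tcp_rot: [1.888, 2.511, -0.001]
ft_force: [-0.2, -0.2, -0.2]
width: 0.187
grasp_force: 0.0
```

Emit:
servo_tool(
  plan="0 0 0 -1 0.13 0 0;0 0 0 -1 0.13 0 0;0 0 0 -1 0.13 0 0;0 0 0 -1 0.13 0 0;0 0 0 -1 0.13 0 0",
)

```text
time_s: 1.6
tcp_pos: [0.28, 0.5908, 0.4182]
tcp_rot: [1.888, 2.511, -0.001]
ft_force: [0.9, -0.0, -0.4]
width: 0.003
grasp_force: 0.0
```

Emit:
servo_tool(
  plan="0 0 0 -1 0.13 0 0;0 0 0 -1 0.13 0 0;0 0 0 -1 0.13 0 0;0 0 0 -1 0.13 0 0;0 0 0 -1 0.13 0 0",
)

```text
time_s: 2.1
tcp_pos: [0.3207, 0.4978, 0.4186]
tcp_rot: [1.888, 2.511, 0.0]
ft_force: [0.6, 1.4, 0.6]
width: 0.005
grasp_force: 0.0
```

Emit:
servo_tool(
  plan="0 0 0 -1 0.13 0 0;0 0 0 -1 0.13 0 0;0 0 0 -1 0.13 0 0;0 0 0 -1 0.13 0 0;0 0 0 -1 0.13 0 0",
)

```text
time_s: 2.6
tcp_pos: [0.3609, 0.4053, 0.4186]
tcp_rot: [1.888, 2.511, 0.0]
ft_force: [-0.1, -0.6, -0.3]
width: 0.005
grasp_force: 0.0
```

Emit:
servo_tool(
  plan="0 0 0 -1 0.13 0 0;0 0 0 -1 0.13 0 0;0 0 0 -1 0.13 0 0;0 0 0 -1 0.13 0 0;0 0 0 -1 0.13 0 0",
)

```text
time_s: 3.1
tcp_pos: [0.401, 0.3128, 0.4186]
tcp_rot: [-1.888, -2.511, -0.0]
ft_force: [-1.1, -0.7, -0.5]
width: 0.007
grasp_force: 0.0
```

Emit:
servo_tool(
  plan="0 0 0 -1 0.13 0 0;0 0 0 -1 0.13 0 0;0 0 0 -1 0.13 0 0;0 0 0 -1 0.13 0 0;0 0 0 -1 0.13 0 0",
)

```text
time_s: 3.6
tcp_pos: [0.4411, 0.2203, 0.4187]
tcp_rot: [-1.888, -2.511, -0.0]
ft_force: [-0.1, 0.1, -0.5]
width: 0.004
grasp_force: 0.0
```

Emit:
servo_tool(
  plan="0 0 0 -1 0.13 0 0;0 0 0 -1 0.13 0 0;0 0 0 -1 0.13 0 0;0 0 0 -1 0.13 0 0;0 0 0 -1 0.13 0 0",
)

```text
time_s: 4.1
tcp_pos: [0.4811, 0.1279, 0.4187]
tcp_rot: [-1.888, -2.511, -0.0]
ft_force: [-0.4, -0.4, 0.5]
width: 0.01
grasp_force: 0.0
```

Emit:
servo_tool(
  plan="0 0 0 -1 0.13 0 0;0 0 0 -1 0.13 0 0;0 0 0 -1 0.13 0 0;0 0 0 -1 0.13 0 0;0 0 0 -1 0.13 0 0",
)

```text
time_s: 4.6
tcp_pos: [0.5212, 0.0354, 0.4187]
tcp_rot: [-1.888, -2.511, -0.0]
ft_force: [1.2, 0.4, 0.2]
width: 0.009
grasp_force: 0.0
```

Emit:
servo_tool(
  plan="0 0 0 -1 0.13 0 0;0 0 0 -1 0.13 0 0;0 0 0 -1 0.13 0 0;0 0 0 -1 0.13 0 0;0 0 0 0 0 0 0",
)

```text
time_s: 5.1
tcp_pos: [0.5535, -0.0403, 0.4187]
tcp_rot: [1.892, 2.506, -0.001]
ft_force: [-0.0, 0.4, 0.2]
width: 0.006
grasp_force: 0.0
```

```bash
cat >> h.py <<'E'
C=np.array([.523,.0155]);X=np.array([-.274,.962])
def pl(p): d=np.array(p[:2])-C; return np.round([d@X,-d@np.array([.962,.274]),p[2]],4)
E
python3 - <<'E'
from h import *
print(pl(observe()['tcp_pos']))
im,d=shot('top','t1');shot('scene','s1')
s=cv2.imread('pics/s1.png')[110:320,180:420];a=im[145:310,240:400]
cv2.imwrite('pics/c1.png',np.hstack([cv2.resize(a,(400,412)),cv2.resize(s,(400,412))[:, :]]))
E
```

```text
[-0.0621 -0.014   0.4187]
```

View pics/c1.png

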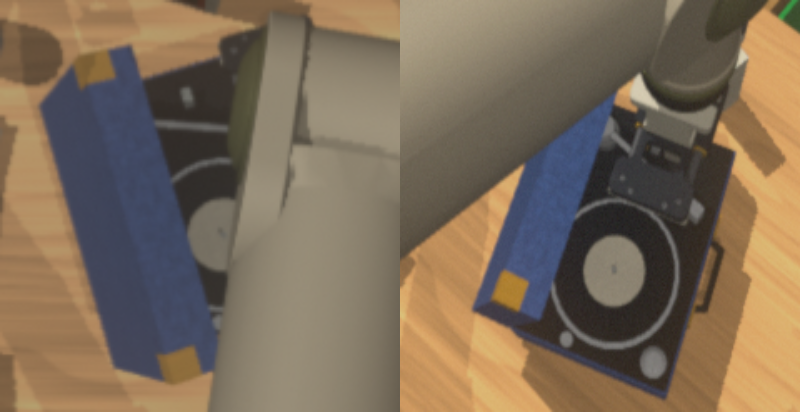

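The fingers hang above the deck just record-side of the headshell. The forearm passes near the lid, so I'll check its height before lowering.

```bash
python3 - <<'E'
from h import *
for n,f,P in(('top','t1',[(345,160),(352,180),(345,215),(345,240),(345,270),(340,300),(335,330),(320,370),(360,170),(380,180)]),('scene','s1',[(250,170),(200,220),(300,140),(330,140),(345,155),(320,190)])):
    for u,v in P: print(n,u,v,pl(w(n,f,u,v)))
d=np.load('pics/t0.npy')
for u,v in((270,180),(285,230),(305,290),(279,173),(313,290),(268,200),(300,230),(295,200)): print(pl(w('top','t0',u,v)))
E
```

```text
top 345 160 [-0.0314 -0.0584  0.7858]
top 352 180 [-0.0303 -0.0314  0.8067]
top 345 215 [-0.0114  0.0041  0.8172]
top 345 240 [-0.0043  0.03    0.8147]
top 345 270 [0.0049 0.0589 0.8299]
top 340 300 [0.0181 0.0851 0.8396]
top 335 330 [0.0306 0.1094 0.8503]
top 320 370 [0.0545 0.1414 0.8538]
top 360 170 [-0.0425 -0.0402  0.8031]
top 380 180 [-0.0614 -0.0235  0.8009]
scene 250 170 [-0.0262  0.1508  0.8423]
scene 200 220 [-0.0088  0.1991  0.8443]
scene 300 140 [-0.0471  0.1058  0.8213]
scene 330 140 [-0.0639  0.0807  0.7849]
scene 345 155 [-0.0644  0.0258  0.637 ]
scene 320 190 [-0.0387  0.0501  0.5455]
[ 0.1086 -0.1409  0.2822]
[ 0.1042 -0.0078  0.2891]
[0.0931 0.145  0.3147]
[ 0.0791 -0.1453  0.3214]
[0.074  0.1489 0.3219]
[ 0.1353 -0.101   0.2086]
[0.0664 0.0024 0.3162]
[ 0.059  -0.0716  0.3137]
```

Emit:
servo_tool(
  plan="0 0 0 -0.25 -0.1 1 0;0 0 0 -0.25 -0.1 1 0;0 0 0 -0.25 0 1 0;0 0 0 0 0 1 0;0 0 0 0 0 1 0",
)

```text
time_s: 5.7
tcp_pos: [0.5533, -0.0515, 0.3179]
tcp_rot: [-1.886, -2.512, -0.001]
ft_force: [-0.1, 0.5, -1.5]
width: 0.003
grasp_force: 0.0
```

Emit:
servo_tool(
  plan="0 0 0 0 0 1 0;0 0 0 0 0 1 0;0 0 0 0 0 1 0;0 0 0 0 0 1 0;0 0 0 0 0 0.8 0",
)

```text
time_s: 6.2
tcp_pos: [0.5531, -0.0512, 0.2216]
tcp_rot: [-1.886, -2.512, -0.0]
ft_force: [0.5, -0.3, 0.0]
width: 0.003
grasp_force: 0.0
```

Emit:
servo_tool(
  plan="0 0 0 0 0 1 0;0 0 0 0 0 0.8 0;0 0 0 0 0 0.5 0;0 0 0 0 0 0.4 0;0 0 0 0 0 0 0",
)

```text
time_s: 6.7
tcp_pos: [0.5533, -0.0521, 0.1681]
tcp_rot: [-1.887, -2.51, 0.001]
ft_force: [-0.0, -0.1, -0.4]
width: 0.008
grasp_force: 0.0
```

```bash
python3 - <<'E'
from h import *
print(pl(observe()['tcp_pos']))
im,d=shot('scene','s2')
cv2.imwrite('pics/c2.png',cv2.resize(im[110:310,240:440],(600,600),interpolation=2))
E
```

```text
[-0.0733 -0.0107  0.1681]
```

View pics/c2.png

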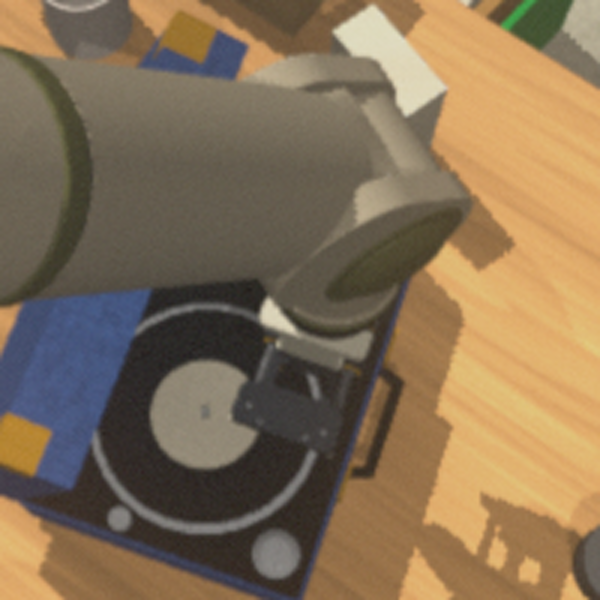

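The gripper hangs clear of the lid and the handle. The adapter at (275,552) is far from it, and the headshell is hidden behind the wrist. I'll lower to z ≈ 0.107, then push along +tool y.

Emit:
servo_tool(
  plan="0 0 0 -0.1 0 0.8 0;0 0 0 -0.1 0 0.8 0;0 0 0 -0.1 0 0.8 0;0 0 0 0 0 0.6 0;0 0 0 0 0 0 0",
)

```text
time_s: 7.25
tcp_pos: [0.5549, -0.0582, 0.1079]
tcp_rot: [-1.888, -2.51, 0.001]
ft_force: [-0.7, -1.0, 0.4]
width: 0.003
grasp_force: 0.0
```

Emit:
servo_tool(
  plan="0 0 0 0 0.25 0 0;0 0 0 0 0.25 0 0;0 0 0 0 0.25 0 0;0 0 0 0 0.25 0 0;0 0 0 0 0.25 0 0",
)

```text
time_s: 7.75
tcp_pos: [0.5799, -0.0511, 0.1089]
tcp_rot: [1.888, 2.511, 0.0]
ft_force: [-0.3, 0.0, 0.1]
width: 0.005
grasp_force: 0.2
```

Emit:
servo_tool(
  plan="0 0 0 0 0.25 0 0;0 0 0 0 0.25 0 0;0 0 0 0 0.25 0 0;0 0 0 0 0.25 0 0;0 0 0 0 0.25 0 0",
)

```text
time_s: 8.25
tcp_pos: [0.6038, -0.0443, 0.1086]
tcp_rot: [1.888, 2.511, -0.0]
ft_force: [-0.6, 0.2, 0.1]
width: 0.006
grasp_force: 0.2
```

Emit:
servo_tool(
  plan="0 0 0 0 0.2 0 0;0 0 0 0 0.2 0 0;0 0 0 0 0.2 0 0;0 0 0 0 0.2 0 0;0 0 0 0 0.15 0 0",
)

```text
time_s: 8.75
tcp_pos: [0.622, -0.0391, 0.1086]
tcp_rot: [1.888, 2.511, 0.0]
ft_force: [-0.7, 0.7, -0.5]
width: 0.002
grasp_force: 0.2
```

Emit:
servo_tool(
  plan="0 0 0 0 0.1 0 0;0 0 0 0 0.1 0 0;0 0 0 0 0 0 0",
)

```text
time_s: 9.05
tcp_pos: [0.6257, -0.0379, 0.1086]
tcp_rot: [1.888, 2.511, 0.0]
ft_force: [-0.4, 0.7, 0.3]
width: 0.008
grasp_force: 0.0
```

Emit:
servo_tool(
  plan="0 0 0 0 0.08 0 0;0 0 0 0 0.08 0 0;0 0 0 0 0 0 0",
)

```text
time_s: 9.35
tcp_pos: [0.6288, -0.0371, 0.1087]
tcp_rot: [1.888, 2.511, 0.0]
ft_force: [0.6, -0.7, -0.3]
width: 0.005
grasp_force: 0.0
```

Emit:
servo_tool(
  plan="0 0 0 0 0.08 0 0;0 0 0 0 0.08 0 0;0 0 0 0 0 0 0",
)

```text
time_s: 9.65
tcp_pos: [0.6319, -0.0362, 0.1086]
tcp_rot: [1.888, 2.511, 0.0]
ft_force: [0.0, 0.8, -0.0]
width: 0.006
grasp_force: 0.0
```

Emit:
servo_tool(
  plan="0 0 0 0 0.08 0 0;0 0 0 0 0.08 0 0;0 0 0 0 0 0 0",
)

```text
time_s: 9.95
tcp_pos: [0.635, -0.0353, 0.1087]
tcp_rot: [1.888, 2.511, 0.0]
ft_force: [-0.5, -0.4, 0.1]
width: 0.004
grasp_force: 0.0
```

```bash
python3 - <<'E'
from h import *
im,d=shot('scene','s3');print(pl(observe()['tcp_pos']),observe()['ft_force'])
cv2.imwrite('pics/c3.png',cv2.resize(im[150:300,290:440],(600,600),interpolation=2))
E
```

```text
[-0.0795 -0.0937  0.1086] [-0.50782546 -0.30899003  0.91360155]
```

View pics/c3.png

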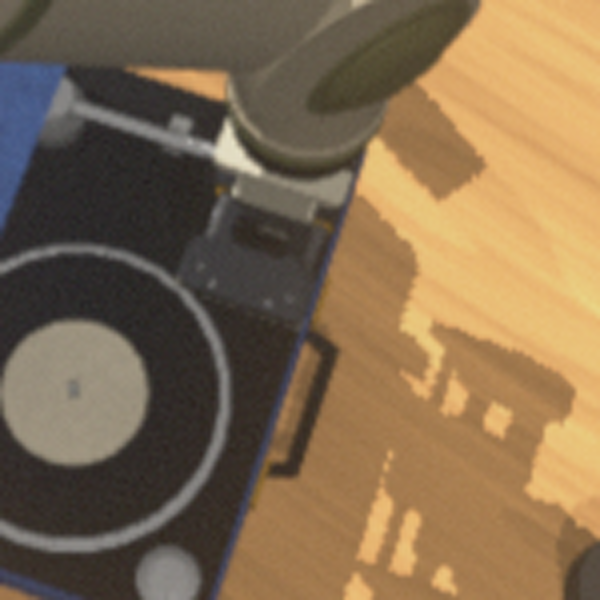

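The tube, (75,105) to (215,150), now lies almost beside the rest post at (180,128). I'll keep going in tiny steps until contact with the stop.

Emit:
servo_tool(
  plan="0 0 0 0 0.07 0 0;0 0 0 0 0.07 0 0;0 0 0 0 0 0 0",
)

```text
time_s: 10.3
tcp_pos: [0.6359, -0.035, 0.1085]
tcp_rot: [-1.888, -2.508, 0.003]
ft_force: [-4.8, -1.0, 3.8]
width: 0.007
grasp_force: 2.8
```

Emit:
servo_tool(
  plan="0 0 0 0 0.06 0 0;0 0 0 0 0 0 0;0 0 0 0 0 0 0",
)

```text
time_s: 10.6
tcp_pos: [0.6361, -0.035, 0.1084]
tcp_rot: [-1.887, -2.507, 0.004]
ft_force: [-9.2, -2.6, 5.5]
width: 0.008
grasp_force: 4.4
```

The stop is reached: force rose to about 9 N. I'll back off the way I came, lift up and go over behind the lid.

Emit:
servo_tool(
  plan="0 0 0 0 -0.3 0 0;0 0 0 0 -0.6 0 0;0 0 0 0 -0.6 0 0;0 0 0 0 0 -1 0;0 0 0 0 0 -1 0",
)

```text
time_s: 11.1
tcp_pos: [0.6083, -0.043, 0.1488]
tcp_rot: [-1.889, -2.509, 0.001]
ft_force: [0.9, 0.9, 0.6]
width: 0.004
grasp_force: 0.0
```

Emit:
servo_tool(
  plan="0 0 0 0 0 -1 0;0 0 0 0 0 -1 0;0 0 0 0 0 -1 0;0 0 0 0 0 -1 0;0 0 0 0 0 -1 0",
)

```text
time_s: 11.6
tcp_pos: [0.6089, -0.0428, 0.2494]
tcp_rot: [-1.889, -2.51, -0.001]
ft_force: [0.2, 0.7, 0.1]
width: 0.008
grasp_force: 0.0
```

Emit:
servo_tool(
  plan="0 0 0 0 0 -1 0;0 0 0 0 0 -1 0;0 0 0 0 0 -1 0;0 0 0 0 0 -1 0;0 0 0 0 0 -1 0",
)

```text
time_s: 12.1
tcp_pos: [0.6089, -0.0428, 0.3493]
tcp_rot: [-1.889, -2.51, -0.001]
ft_force: [-0.2, 0.7, 0.6]
width: 0.002
grasp_force: 0.0
```

Emit:
servo_tool(
  plan="0 0 0 0 0 -1 0;0 0 0 0 0 -1 0;0 0 0 0 0 -1 0;0 0 0 0 0 -1 0;0 0 0 0 0 -0.5 0",
)

```text
time_s: 12.6
tcp_pos: [0.6095, -0.0431, 0.4401]
tcp_rot: [1.888, 2.509, 0.003]
ft_force: [-0.3, 0.6, -0.5]
width: 0.006
grasp_force: 0.0
```

```bash
python3 - <<'E'
from h import *
print(pl(observe()['tcp_pos']))
E
```

```text
[-0.0801 -0.0671  0.4401]
```

Emit:
servo_tool(
  plan="0 0 0 1 -0.26 0 0;0 0 0 1 -0.26 0 0;0 0 0 1 -0.26 0 0;0 0 0 1 -0.26 0 0;0 0 0 1 -0.26 0 0",
)

```text
time_s: 13.1
tcp_pos: [0.556, 0.0468, 0.438]
tcp_rot: [-1.888, -2.51, 0.0]
ft_force: [0.4, 0.4, -0.7]
width: 0.007
grasp_force: 0.0
```

Emit:
servo_tool(
  plan="0 0 0 1 -0.26 0 0;0 0 0 1 -0.26 0 0;0 0 0 1 -0.26 0 0;0 0 0 1 -0.26 0 0;0 0 0 1 -0.26 0 0",
)

```text
time_s: 13.6
tcp_pos: [0.5032, 0.1355, 0.4381]
tcp_rot: [-1.888, -2.51, 0.0]
ft_force: [0.1, 0.7, -0.3]
width: 0.005
grasp_force: 0.0
```

Emit:
servo_tool(
  plan="0 0 0 1 -0.26 0 0;0 0 0 1 -0.26 0 0;0 0 0 1 -0.26 0 0;0 0 0 0 0 0 0",
)

```text
time_s: 14.0
tcp_pos: [0.471, 0.1906, 0.4379]
tcp_rot: [-1.883, -2.513, 0.0]
ft_force: [-0.4, 0.5, -0.4]
width: 0.006
grasp_force: 0.0
```

```bash
python3 - <<'E'
from h import *
p=pl(observe()['tcp_pos']);print(p)
for th in np.arange(1.35,-.01,-.09):
    c,s=np.cos(th),np.sin(th);print(round(th,2),np.round([.1275-.2*c+.055*s,.081+.2*s+.055*c],4))
im,d=shot('scene','s4');im2,d=shot('top','t4')
cv2.imwrite('pics/c4.png',np.hstack([cv2.resize(im[150:300,270:420],(400,400),interpolation=2),cv2.resize(im2[140:290,240:390],(400,400),interpolation=2)]))
E
```

```text
[0.1827 0.0021 0.4379]
1.35 [0.1374 0.2882]
1.26 [0.1187 0.2882]
1.17 [0.1001 0.2866]
1.08 [0.0817 0.2833]
0.99 [0.0637 0.2784]
0.9 [0.0463 0.2719]
0.81 [0.0294 0.2638]
0.72 [0.0134 0.2542]
0.63 [-0.0017  0.2433]
0.54 [-0.0158  0.231 ]
0.45 [-0.0287  0.2175]
0.36 [-0.0403  0.2029]
0.27 [-0.0506  0.1874]
0.18 [-0.0594  0.1709]
0.09 [-0.0667  0.1538]
-0.0 [-0.0725  0.136 ]
```

View pics/c4.png

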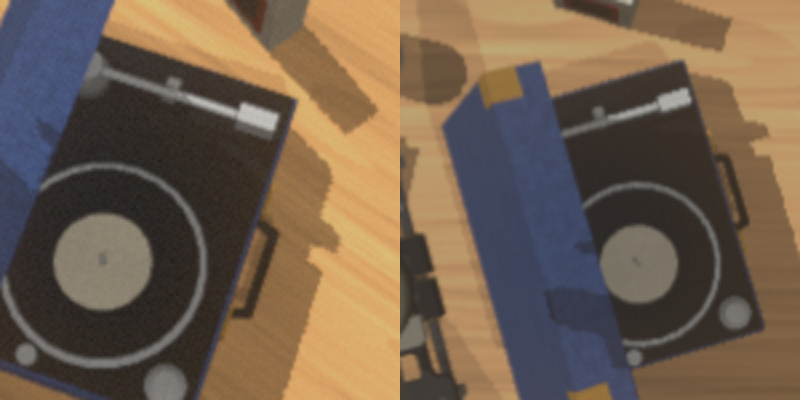

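The tonearm is home, parallel to the case edge and beside its post in both views. Now I'll go down behind the lid.

Emit:
servo_tool(
  plan="0 0 0 0 0 1 0;0 0 0 0 0 1 0;0 0 0 0 0 1 0;0 0 0 0 0 1 0;0 0 0 0 0 1 0",
)

```text
time_s: 14.6
tcp_pos: [0.4731, 0.1869, 0.3378]
tcp_rot: [1.89, 2.509, 0.0]
ft_force: [0.2, 0.5, -0.1]
width: 0.006
grasp_force: 0.0
```

Emit:
servo_tool(
  plan="0 0 0 0 0 1 0;0 0 0 0 0 1 0;0 0 0 -0.4 0 0.45 0;0 0 0 -0.5 0 0 0;0 0 0 -0.5 0 0 0",
)

```text
time_s: 15.1
tcp_pos: [0.4812, 0.1599, 0.2902]
tcp_rot: [1.89, 2.509, 0.0]
ft_force: [-0.0, 0.1, 0.9]
width: 0.004
grasp_force: 0.0
```

Emit:
servo_tool(
  plan="0 0 0 -0.4 0 0 0;0 0 0 -0.3 0 0 0;0 0 0 -0.3 0 0 0;0 0 0 -0.2 0 0 0;0 0 0 -0.2 0 0 0",
)

```text
time_s: 15.6
tcp_pos: [0.4883, 0.1345, 0.2898]
tcp_rot: [1.888, 2.511, 0.0]
ft_force: [0.0, 0.4, 0.6]
width: 0.005
grasp_force: 0.0
```

```bash
python3 -c "
from h import *
o=observe();print(pl(o['tcp_pos']),o['ft_force'])"
```

```text
[0.124  0.0008 0.2898] [0.00170733 0.35050055 0.55591192]
```

Emit:
servo_tool(
  plan="0 0 0 -0.3 0 0 0;0 0 0 -0.3 0 0 0;0 0 0 -0.3 0 0.02 0;0 0 0 -0.3 0 0.04 0;0 0 0 -0.3 0 0.05 0",
)

```text
time_s: 16.1
tcp_pos: [0.4967, 0.1059, 0.2874]
tcp_rot: [-1.888, -2.511, -0.001]
ft_force: [-0.4, 3.2, -0.7]
width: 0.009
grasp_force: 1.6
```

```bash
python3 -c "
from h import *
o=observe();print(pl(o['tcp_pos']),o['ft_force'])"
```

```text
[0.0942 0.0006 0.2874] [-0.37550105  3.20709346 -0.74993261]
```

Emit:
servo_tool(
  plan="0 0 0 -0.31 0 0.1 0;0 0 0 -0.31 0 0.1 0;0 0 0 -0.45 0 0.12 0;0 0 0 -0.45 0 0.13 0;0 0 0 -0.44 0 0.16 0",
)

```text
time_s: 16.6
tcp_pos: [0.5083, 0.0674, 0.2754]
tcp_rot: [1.888, 2.51, 0.002]
ft_force: [1.7, 2.9, 2.8]
width: 0.003
grasp_force: 2.0
```

Emit:
servo_tool(
  plan="0 0 0 -0.43 0 0.16 0;0 0 0 -0.42 0 0.2 0;0 0 0 -0.42 0 0.2 0;0 0 0 -0.4 0 0.24 0;0 0 0 -0.4 0 0.24 0",
)

```text
time_s: 17.1
tcp_pos: [0.519, 0.0277, 0.254]
tcp_rot: [-1.888, -2.511, 0.0]
ft_force: [1.2, 2.3, 1.6]
width: 0.002
grasp_force: 1.4
```

```bash
python3 -c "
from h import *
o=observe();print(pl(o['tcp_pos']),o['ft_force'])"
```

```text
[0.0128 0.0005 0.254 ] [1.24958094 2.32741571 1.5942407 ]
```

On the arc. Continuing, slower towards the end.

Emit:
servo_tool(
  plan="0 0 0 -0.37 0 0.27 0;0 0 0 -0.37 0 0.28 0;0 0 0 -0.35 0 0.31 0;0 0 0 -0.35 0 0.31 0;0 0 0 -0.32 0 0.34 0",
)

```text
time_s: 17.6
tcp_pos: [0.5287, -0.0061, 0.2237]
tcp_rot: [1.889, 2.51, -0.0]
ft_force: [2.7, 1.2, 3.6]
width: 0.008
grasp_force: 1.3
```

Emit:
servo_tool(
  plan="0 0 0 -0.32 0 0.34 0;0 0 0 -0.29 0 0.36 0;0 0 0 -0.29 0 0.37 0;0 0 0 -0.26 0 0.39 0;0 0 0 -0.26 0 0.39 0",
)

```text
time_s: 18.1
tcp_pos: [0.5364, -0.0331, 0.1865]
tcp_rot: [-1.888, -2.51, 0.0]
ft_force: [1.7, 1.9, 0.4]
width: 0.002
grasp_force: 0.9
```

```bash
python3 -c "
from h import *
o=observe();print(pl(o['tcp_pos']),o['ft_force'])"
```

```text
[-0.0504  0.0004  0.1865] [1.67290938 1.91178481 0.43170217]
```

Emit:
servo_tool(
  plan="0 0 0 -0.16 0 0.27 0;0 0 0 -0.16 0 0.28 0;0 0 0 -0.13 0 0.28 0;0 0 0 -0.13 0 0.28 0;0 0 0 -0.12 0 0.28 0",
)

```text
time_s: 18.6
tcp_pos: [0.5402, -0.0463, 0.159]
tcp_rot: [-1.888, -2.51, 0.0]
ft_force: [-0.1, 0.5, 0.2]
width: 0.002
grasp_force: 0.7
```

Emit:
servo_tool(
  plan="0 0 0 -0.08 0 0.2 0;0 0 0 -0.07 0 0.2 0;0 0 0 -0.06 0 0.18 0;0 0 0 -0.05 0 0.15 0;0 0 0 -0.05 0 0.15 0",
)

```text
time_s: 19.1
tcp_pos: [0.542, -0.0521, 0.1416]
tcp_rot: [-1.888, -2.511, 0.0]
ft_force: [-0.6, 0.4, 1.3]
width: 0.004
grasp_force: 0.6
```

```bash
python3 -c "
from h import *
o=observe();print(pl(o['tcp_pos']),o['ft_force'])"
```

```text
[-0.0703  0.0002  0.1416] [-0.64724666  0.44817295  1.29953405]
```

Emit:
servo_tool(
  plan="0 0 0 -0.02 0 0.1 0;0 0 0 -0.02 0 0.08 0;0 0 0 0 0 0.06 0;0 0 0 0 0 0 0",
)

```text
time_s: 19.5
tcp_pos: [0.5423, -0.0531, 0.137]
tcp_rot: [1.889, 2.51, -0.0]
ft_force: [-0.1, -0.0, -0.3]
width: 0.004
grasp_force: 0.0
```

Emit:
servo_tool(
  plan="0 0 0 0 0 0.05 0;0 0 0 0 0 0 0",
)

```text
time_s: 19.7
tcp_pos: [0.5425, -0.0531, 0.1364]
tcp_rot: [1.888, 2.51, 0.0]
ft_force: [-0.9, -1.8, 4.5]
width: 0.007
grasp_force: 2.3
```

Emit:
servo_tool(
  plan="0 0 0 0 0 0.05 0;0 0 0 0 0 0 0",
)

```text
time_s: 19.9
tcp_pos: [0.5425, -0.0531, 0.1362]
tcp_rot: [1.889, 2.51, 0.002]
ft_force: [-3.7, 0.2, 16.9]
width: 0.002
grasp_force: 8.5
```

Emit:
servo_tool(
  plan="0 0 0 0 0 0.04 0;0 0 0 0 0 0 0",
)

```text
time_s: 20.1
tcp_pos: [0.5425, -0.0531, 0.1361]
tcp_rot: [1.889, 2.51, 0.003]
ft_force: [-7.0, 0.7, 26.8]
width: 0.005
grasp_force: 13.5
```

The lid is against its stop. Lifting straight off and looking.

Emit:
servo_tool(
  plan="0 0 0 0 0 -0.2 0;0 0 0 0 0 -0.5 0;0 0 0 0 0 -1 0;0 0 0 0 0 -1 0;0 0 0 0 0 -1 0",
)

```text
time_s: 20.6
tcp_pos: [0.5422, -0.0529, 0.2092]
tcp_rot: [-1.888, -2.511, 0.001]
ft_force: [1.2, 0.5, 0.7]
width: 0.007
grasp_force: 0.0
```

Emit:
servo_tool(
  plan="0 0 0 0 0 -1 0;0 0 0 0 0 -1 0;0 0 0 0 0 -1 0;0 0 0 0 0 -1 0;0 0 0 0 0 0 0",
)

```text
time_s: 21.1
tcp_pos: [0.5434, -0.0531, 0.2908]
tcp_rot: [1.887, 2.508, 0.004]
ft_force: [0.4, 1.0, 0.3]
width: 0.006
grasp_force: 0.0
```

```bash
python3 - <<'E'
from h import *
im,d=shot('scene','s5');im2,d=shot('top','t5')
for f,n,P in(('s5','scene',[(330,290),(290,280),(345,270),(260,255)]),('t5','top',[(300,250),(320,270),(290,200),(330,285)])):
    for p in P: print(n,p,pl(w(n,f,*p)))
cv2.imwrite('pics/c5.png',np.hstack([cv2.resize(im,(400,250)),cv2.resize(im2,(400,250))]))
E
```

```text
scene (330, 290) [-0.0856  0.1286  0.1357]
scene (290, 280) [0.006  0.1395 0.1356]
scene (345, 270) [-0.1018  0.0749  0.1353]
scene (260, 255) [0.0916 0.1109 0.135 ]
top (300, 250) [0.0914 0.0569 0.1364]
top (320, 270) [0.0508 0.1279 0.1364]
top (290, 200) [ 0.0812 -0.0914  0.1383]
top (330, 285) [0.0253 0.0835 0.7401]
```

View pics/c5.png

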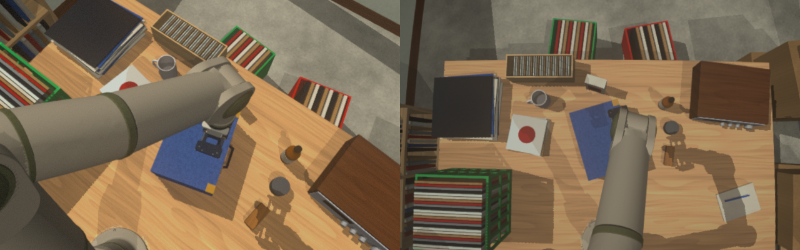

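The lid is flat at z ≈ 0.136 everywhere, so it is shut. The arm is clear, and everything else on the desk is where it was.

```bash
python3 -c "
from cell import *
print(hand_in())"
```

```text
the job is handed in; nothing more can be done
None
```

The record player is closed and handed in at about 21 s: tonearm pushed back to its rest, then lid pushed gently shut (outside face level at about 136 mm), with nothing else on the desk visibly moved.

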